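# Weight the film gate and hold a feeler blade in it

### The job

Check the drag of the film gate: first stand the two brass weights, one at a time, in the two pockets of its pressure plate and let go of them. Then take the feeler gauge by its handle and slide its blade in from the open front, square and centred, between the anvil and the weighted plate until it drags snugly and the line scribed across the blade meets the plate's front edge; do not prise the plate up or push the blade out at the far side. Finish still gripping the gauge and holding it at that depth, and leave everything else on the counter where it is.

Things in the scene. Friction and masses are not known exactly. Their poses are not given: they have to be found in the camera images.
- gate: Film gate, a fixed steel stand. Origin: on the counter below the middle of the pressure plate; z up, +x is the way the blade goes in (open front at -x). Base slab x -45 to 75, y +-75, 12 mm high; on it the anvil, a block x -40 to 35, y +-50 mm, flat top 40 mm above the counter. Two 8 mm guide posts at x 20, y +-60 mm, 91 mm tall.
- gate_mouth (a point): Point on the anvil's top below the middle of the plate's front edge: x -35 mm from the gate's origin, 40 mm above the counter; axes as the gate's. Here the mouth is 7.4 mm high; the plate's underside slopes down (y +-45 mm) to the flat, 24 mm further in, where the gap at rest is 1 mm. The flat ends at the far side, 70 mm from here.
- plate: Aluminium pressure plate of the gate, x +-35, y +-68, 26 mm thick, 0.25 kg, lying level; slides freely straight up on the posts (30 mm), no spring. Origin: middle of its underside, 41 mm above the counter at rest, above the gate's origin; same axes. A 3 mm blade enters the mouth freely, then lifts the plate about 2 mm and is pinched by plate and weights (about 6 N; polished).
- pocket_left (a point): Middle of the floor of the pocket at the plate's +y side (28 mm from its middle), 53 mm above the counter at rest. Round, 30 mm across, 14 mm deep, open at the top (67 mm above the counter), slight chamfer. Axes as the gate's.
- pocket_right (a point): The same for the pocket at the plate's -y side.
- weight_a: Brass weight, a plain upright cylinder 24 mm across and 50 mm tall, about 0.19 kg, standing on the counter. Origin: middle of its underside. Either weight may go into either pocket.
- weight_b: The second brass weight, just like the first.
- gauge: Feeler gauge, about 0.12 kg, lying on the counter. Handle: black block 60 (x) x 16 (y) x 34 mm (z). Origin: middle of the handle's underside. The steel blade runs level from x 30 to x 110 mm, 18 mm wide (y), 3 mm thick, its underside 10.5 mm above the handle's underside. Dark line across the blade 45 mm behind its tip (x 65 mm).
- gauge_tip (a point): Middle of the lower edge of the blade's tip: 110 mm in +x and 10.5 mm up from the gauge's origin. Axes as the gauge's.
- cassette: Bystander: squat black film cassette, about 50 mm across and 46 mm tall, origin at its underside.
- brush_holder: Bystander: brass cup 42 mm across and 55 mm tall with three spotting brushes in it, about 135 mm tall in all, origin at its underside.
- diffuser: Bystander: frosted glass square 100 x 100 x 5 mm lying flat, origin at the middle of its underside.
- loupe: Bystander: black magnifying loupe, 44 mm across and 53 mm tall, origin at its underside.
There are look-alikes about, which are no part of the job. Leave any black or blue look-alike of the weight_b alone.

How it is judged (in metres and radians):
On the way, in this order (a step that is already met when the one before it is completed fails the run):
1. one weight stands in a pocket, let go (((horizontal distance between weight_a and pocket_left below 0.007 m and z of weight_a in the frame of pocket_left between -0.004 and 0.004 m and angle between weight_a's own z axis and vertical below 0.15 rad and contact force between the fingers and weight_a below 0.3 N) or (horizontal distance between weight_a and pocket_right below 0.007 m and z of weight_a in the frame of pocket_right between -0.004 and 0.004 m and angle between weight_a's own z axis and vertical below 0.15 rad and contact force between the fingers and weight_a below 0.3 N) or (horizontal distance between weight_b and pocket_left below 0.007 m and z of weight_b in the frame of pocket_left between -0.004 and 0.004 m and angle between weight_b's own z axis and vertical below 0.15 rad and contact force between the fingers and weight_b below 0.3 N) or (horizontal distance between weight_b and pocket_right below 0.007 m and z of weight_b in the frame of pocket_right between -0.004 and 0.004 m and angle between weight_b's own z axis and vertical below 0.15 rad and contact force between the fingers and weight_b below 0.3 N)) and distance between gauge_tip and gate_mouth above 0.06 m), for 0.2 s.
2. both weights stand in the two pockets, let go, the blade still outside the gate ((((horizontal distance between weight_a and pocket_left below 0.007 m and z of weight_a in the frame of pocket_left between -0.004 and 0.004 m and angle between weight_a's own z axis and vertical below 0.15 rad and contact force between the fingers and weight_a below 0.3 N) and (horizontal distance between weight_b and pocket_right below 0.007 m and z of weight_b in the frame of pocket_right between -0.004 and 0.004 m and angle between weight_b's own z axis and vertical below 0.15 rad and contact force between the fingers and weight_b below 0.3 N)) or ((horizontal distance between weight_a and pocket_right below 0.007 m and z of weight_a in the frame of pocket_right between -0.004 and 0.004 m and angle between weight_a's own z axis and vertical below 0.15 rad and contact force between the fingers and weight_a below 0.3 N) and (horizontal distance between weight_b and pocket_left below 0.007 m and z of weight_b in the frame of pocket_left between -0.004 and 0.004 m and angle between weight_b's own z axis and vertical below 0.15 rad and contact force between the fingers and weight_b below 0.3 N))) and distance between gauge_tip and gate_mouth above 0.06 m), for 0.2 s.
At the end, for the whole second after the job is handed in: Each weight upright on its own pocket's floor (7 mm), let go; blade tip 36 to 54 mm behind the plate's front edge, 10 mm of centre, 0.14 rad of square; plate lifted 1 to 6 mm, pressing on the blade over 3 N; fingers grip the gauge over 2 N, handle over 20 mm up, at rest ((((horizontal distance between weight_a and pocket_left below 0.007 m and z of weight_a in the frame of pocket_left between -0.004 and 0.004 m and angle between weight_a's own z axis and vertical below 0.15 rad and contact force between the fingers and weight_a below 0.3 N) and (horizontal distance between weight_b and pocket_right below 0.007 m and z of weight_b in the frame of pocket_right between -0.004 and 0.004 m and angle between weight_b's own z axis and vertical below 0.15 rad and contact force between the fingers and weight_b below 0.3 N)) or ((horizontal distance between weight_a and pocket_right below 0.007 m and z of weight_a in the frame of pocket_right between -0.004 and 0.004 m and angle between weight_a's own z axis and vertical below 0.15 rad and contact force between the fingers and weight_a below 0.3 N) and (horizontal distance between weight_b and pocket_left below 0.007 m and z of weight_b in the frame of pocket_left between -0.004 and 0.004 m and angle between weight_b's own z axis and vertical below 0.15 rad and contact force between the fingers and weight_b below 0.3 N))) and x of gauge_tip in the frame of gate_mouth between 0.036 and 0.054 m and y of gauge_tip in the frame of gate_mouth between -0.01 and 0.01 m and z of gauge_tip in the frame of gate_mouth between -0.003 and 0.006 m and angle between the x axis of gauge and the x axis of gate, either way round below 0.14 rad and z of plate in the frame of gate_mouth between 0.002 and 0.007 m and contact force between gauge and plate above 3 N and contact force between the fingers and gauge above 2 N and height (world z) of gauge above 0.02 m and linear speed of gauge below 0.01 m/s); the arm keeps its last pose, push and grip.
It fails at once if the pressure plate is prised up more than 9 mm (z of plate in the frame of gate_mouth above 0.01 m).
It fails at once if the blade is pushed out at the far side of the plate (x of gauge_tip in the frame of gate_mouth between 0.07 and 0.12 m and z of gauge_tip in the frame of gate_mouth below 0.012 m and y of gauge_tip in the frame of gate_mouth between -0.05 and 0.05 m).
It fails at once if a bystander is moved by more than 20 mm (distance of any of cassette, brush_holder, diffuser, loupe from where it was at the start of the episode above 0.02 m).
It also fails if it takes over 72 s, if anything falls off the work surface, if the arm or the gripper's body presses on something with over 40 N, if the wrist force passes 120 N, or if a joint passes its speed limit or range.

### The arm

A 6-joint arm with a two-finger parallel gripper is mounted at the origin on the work surface. World frame = base frame: x ahead of the robot, y to its left, z up, the work surface at z = 0. Lengths are in m, angles in degrees, forces in N, time in s.
With the tool pointing down it reaches from about 0.35 to 0.875 m from the base axis. Payload 4.2 kg.
Tool frame: the origin (TCP) lies on the centre line of the jaws, within the pads' length; the fingertips stand 19 mm ahead of it and the grasp point (between the pads) is the TCP; x points along the fingers, y is the direction in which the jaws open and shut, and the axes are right-handed (so a half turn about x gives the same grasp; the last joint's range is limited). The gripper opens to 87 mm and grips with 3 to 60 N. Pads are 19 mm wide; open, the fingers measure 117 mm over their backs; the gripper's body (75 mm by 190 mm) begins 51 mm behind the grasp point.
Start: joints at [78.644, 22.042, 0.453, 0, -68.411, -14.817], TCP at [0.276, 0.561, 0.242] pointing down, gripper open.
Joint ranges: [-179.83, 179.83], [-69.29, 118.12], [-61.27, 80.66], [-181.25, 117.63], [-171.15, -9.14], [-177.46, 177.46]. Speed limits (degrees/s): [159.86, 159.86, 180, 180, 180, 180].

### API

Orientations are given as a 3x3 rotation matrix whose columns are the frame's x, y, z axes.
In Python, from station import r, viewer, job, spotter gives the robot as it stands.
- The arm moves only by the tool play_rows, never from a script. Its argument "commands" is a list of rows, each an object of numbers: "fingers": the gripper command: -1 is fully open, 1 is shut, values between are in proportion; "tx", "ty", "tz": the shift along the tool's x, y, z normalised to -1 to 1, where 1 is 750 mm; "ax", "ay", "az": the turn, a rotation vector about the tool's x, y, z normalised to -1 to 1, where 1 is pi rad. In form: [{"fingers": .., "tx": .., "ty": .., "tz": .., "ax": .., "ay": .., "az": ..}, ...]. A call has 1 to 5 rows; each row is the pose to reach, as a shift and turn from the pose commanded when the call began, along the tool's axes at that moment, turning the shorter way round; what a row does not reach only later rows make up. A row lasts 1/12 s, in which the tool goes at most 41.7 mm and 7.16 degrees, less where a joint would pass 70% of its speed; a pose out of reach is approached as far as the arm can. A call with a number of a shift or a turn outside -1 to 1 is refused whole. A call with a gripper value outside its range is refused whole. The fingers move at their own pace and stop on an object; the grip force is fixed at half the most. Time passes only in rows, so rows that repeat a pose let the fingers close. It gives the time, the measured TCP pose, the force and the opening at its end, in the units of the state.
- r.sense(): the state, without advancing time (a new reading comes with each control period).
- viewer.capture(name): name is "scene" or "top"; returns a dict with "image" (384x512x3 uint8, red, green, blue), "fx", "fy", "cx", "cy" (pixels), "dist" ([k1, k2, p1, p2, k3] as OpenCV has them; the pictures are not rectified), "R" (3x3) and "t" (3): a world point X has camera coordinates R X + t. Camera axes: x right, y down, z forward; pixel columns grow to the right and rows downward; lengths in m; the calibration is good to about 2 mm. A picture is of the moment at which its call begins. There is no depth.
- job.finish_job(): hands the job in, once; it reports no verdict.
Trained networks look in a picture, given as the dict that the camera call returned (one of the last four; its "shot" number tells which), for a name from the list of things; names that differ only in an ending like _2 or _b are one class to them, and where a whole thing is asked for, a point or a joint stands for the part that bears it (a point fixed in the world has none). Each returns a list of dicts, best first, with "score" (0 to 1); they miss things now and then, are a little off and sometimes report something else, mostly with a low value. They report only what shows in the picture. A call takes as long as a camera call. They do not tell look-alikes from the thing itself.
- spotter.find_in(name, picture): "uv" ([column, row] in pixels, amid what is visible of it).
- spotter.silhouettes(name, picture): "region" (384x512 bool, what is visible of it) and "uv" ([column, row] in pixels, amid what is visible of it).
The state is a dict: "time_s": time; "joints": joint angles; "joint_velocities": joint speeds; "effort": joint torques, N m; "tcp_pos": TCP position; "ee_rot": TCP orientation; "wrist_force": force on the tool from outside, world axes, zero at the start; "moment": the same for the moment, N m; "gripper_width": opening from 0.0 (shut) to 1.0 (fully open).
Only numpy, scipy, OpenCV 4.12 (cv2) and the standard library are available. Lean on these libraries where they do the work, as an engineer would, in place of code of your own. Each camera call takes 0.05 s, during which the arm holds its last target. There are 200 camera calls.

## Working session

There is one attempt and no reset: what is moved stays moved. The work goes in short steps, Python scripts to look and compute and a tool call to move; the robot and the scene stay as the last step left them, time stands still between calls to the robot, and variables do not carry over. Pictures are saved under pics/ and viewed, about 8 in all and at most 12, crops included, and the job is handed in when it is done.

Besides the shell and the picture viewer there is one more tool, called after ">>>" in YAML: its name, and indented under it one key for each argument. play_rows: Moves the arm, as the interface text tells. Its arguments: {"type":"object","properties":{"commands":{"type":"array"}},"required":["commands"]}

```bash
mkdir -p pics; cat > h.py <<'E'
import numpy as np, cv2
from station import r, viewer, job, spotter
def K(p): return np.array([[p['fx'],0,p['cx']],[0,p['fy'],p['cy']],[0,0,1.]])
def proj(p,X):
    return cv2.projectPoints(np.atleast_2d(np.array(X,float)),cv2.Rodrigues(np.array(p['R'],float))[0],np.array(p['t'],float),K(p),np.array(p['dist'],float))[0][:,0]
def ray(p,uv,z):
    u=cv2.undistortPoints(np.array([[uv]],float),K(p),np.array(p['dist'],float))[0,0]
    R=np.array(p['R']);c=-R.T@np.array(p['t']);d=R.T@np.array([u[0],u[1],1])
    return c+d*(z-c[2])/d[2]
def save(p,n,box=None,s=1):
    im=p['image'][...,::-1]
    if box: im=im[box[1]:box[3],box[0]:box[2]]
    cv2.imwrite('pics/'+n,cv2.resize(im,None,fx=s,fy=s,interpolation=cv2.INTER_CUBIC))
E
python3 - <<'E'
from h import *
for n in('top','scene'):
    p=viewer.capture(n); save(p,n+'0.png',s=1.56)
    R=np.array(p['R']);print(n,'cam',-R.T@p['t'],'fwd',R[2],p['fx'])
    for k in ['gate','plate','weight_a','gauge','cassette','brush_holder','diffuser','loupe']:
        for d in spotter.silhouettes(k,p)[:5]:
            print(k,round(d['score'],2),np.round(d['uv']),int(d['region'].sum()),np.round(ray(p,d['uv'],.03),3))
print(r.sense())
E
```

```text
top cam [0.38146013 0.01099919 1.11873288] fwd [ 0.19895368 -0.01666775 -0.97986714] 406.97843695570776
gate 0.65 [252. 168.] 2268 [0.653 0.013 0.03 ]
plate 0.88 [256. 169.] 1377 [0.648 0.001 0.03 ]
weight_a 0.51 [171. 196.] 91 [0.597 0.239 0.03 ]
weight_a 0.45 [194. 182.] 83 [0.628 0.173 0.03 ]
weight_a 0.44 [150. 192.] 108 [0.612 0.295 0.03 ]
gauge 0.7 [369. 208.] 396 [ 0.509 -0.294  0.03 ]
cassette 0.54 [ 99. 246.] 315 [0.48  0.444 0.03 ]
brush_holder 0.81 [153. 148.] 275 [0.737 0.283 0.03 ]
diffuser 0.65 [350. 138.] 1091 [ 0.713 -0.271  0.03 ]
loupe 0.46 [418. 225.] 181 [ 0.449 -0.424  0.03 ]
scene cam [ 1.18150947 -0.11608194  1.06600467] fwd [-0.50999314  0.08513765 -0.85595477] 441.88684999741633
gate 0.7 [274. 220.] 2785 [0.654 0.001 0.03 ]
plate 0.88 [275. 209.] 1420 [0.622 0.009 0.03 ]
weight_a 0.49 [169. 263.] 1425 [ 0.733 -0.278  0.03 ]
weight_a 0.43 [378. 188.] 122 [0.603 0.3   0.03 ]
gauge 0.76 [159. 191.] 332 [ 0.518 -0.295  0.03 ]
gauge 0.2 [278. 221.] 2679 [0.659 0.012 0.03 ]
cassette 0.68 [413. 147.] 343 [0.481 0.442 0.03 ]
brush_holder 0.71 [387. 229.] 437 [0.726 0
[... 257 characters left out ...]
6630019e-04,
       -6.84102786e+01, -1.48179919e+01]), 'joint_velocities': array([-0.04362537,  0.0902257 , -0.09199098,  0.00539036, -0.05200235,
       -0.05394711]), 'effort': array([ 6.29108545e-04, -3.90454853e+01,  1.87620825e+01,  4.22429591e+00,
        1.55725004e-02, -2.08087857e-05]), 'tcp_pos': array([0.27562232, 0.56092958, 0.24156939]), 'ee_rot': array([[-4.01237630e-07, -4.41072673e-01, -8.97471391e-01],
       [ 5.37786860e-05, -8.97471389e-01,  4.41072672e-01],
       [-9.99999999e-01, -4.80878571e-05,  2.40804081e-05]]), 'wrist_force': array([ 1.07647789,  0.58050907, -0.61691894]), 'moment': array([0.06030071, 0.00683478, 0.01150588]), 'gripper_width': 0.9992189871579855}
```

View pics/top0.png

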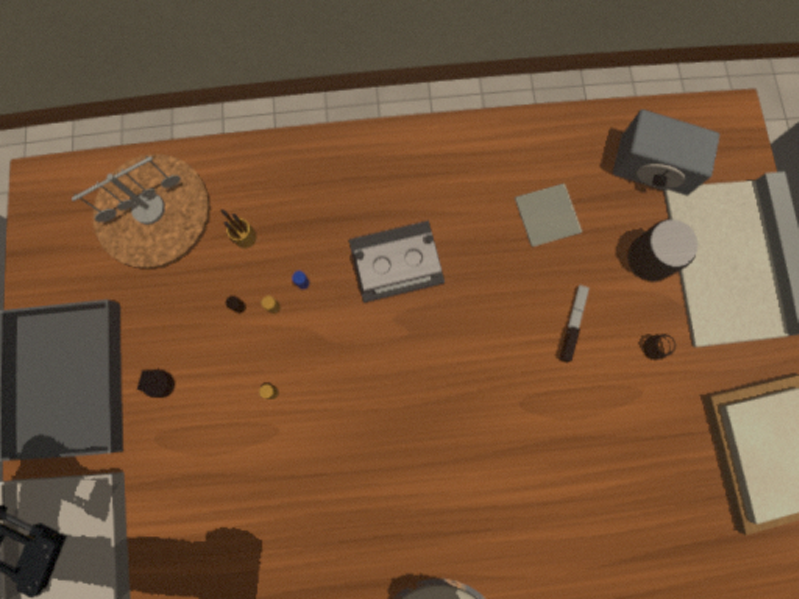

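View pics/scene0.png

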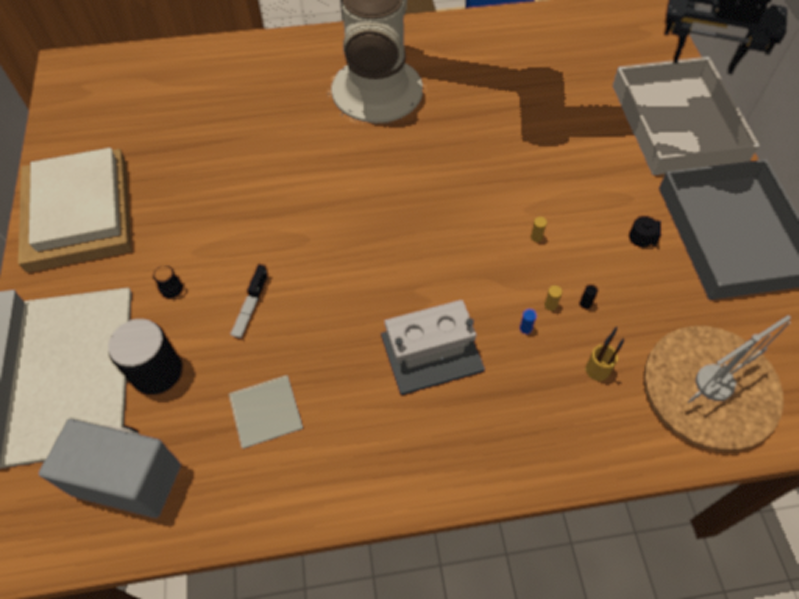

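Brass weights: top view px ≈ (172,194) and (171,251); scene ≈ (355,191) and (345,147). The blue and black cylinders are look-alikes. The base slab sticks out on the side away from the robot, so the gate's open front faces the robot. I'll fit the models to the masks of both views.

```bash
cat >> h.py <<'E'
from scipy.optimize import minimize
S=4
def box(x0,x1,y0,y1,z0,z1): return np.array([[x,y,z] for x in(x0,x1) for y in(y0,y1) for z in(z0,z1)],float)/1000
def cyl(rad,z0,z1,cx=0,cy=0):
    a=np.linspace(0,2*np.pi,24,endpoint=False)
    return np.array([[cx+rad*np.cos(t),cy+rad*np.sin(t),z] for t in a for z in(z0,z1)])/1000
PLATE=[box(-35,35,-68,68,41,67)]
GATE=[box(-45,75,-75,75,0,12),box(-40,35,-50,50,12,40),cyl(4,0,91,20,60),cyl(4,0,91,20,-60)]+PLATE
GAUGE=[box(-30,30,-8,8,0,34),box(30,110,-9,9,10.5,13.5)]
WEIGHT=[cyl(12,0,50)]
def place(P,q,z=0):
    c,s=np.cos(q[2]),np.sin(q[2]);return P@np.array([[c,s,0],[-s,c,0],[0,0,1]])+[q[0],q[1],z]
def rend(p,M,q,z=0):
    m=np.zeros((384*S,512*S),np.uint8)
    for P in M:
        uv=(proj(p,place(P,q,z))+.5)*S-.5
        cv2.fillConvexPoly(m,cv2.convexHull(np.round(uv*16).astype(np.int32)),1,shift=4)
    return m
def fit(views,M,q0,yaw=True,z=0):
    big=[(p,cv2.resize(g.astype(np.float32),None,fx=S,fy=S,interpolation=cv2.INTER_LINEAR)>.5) for p,g in views]
    def cost(v):
        q=[v[0]/1000,v[1]/1000,np.radians(v[2]) if yaw else 0];t=0
        for p,g in big:
            m=rend(p,M,q,z)>0;t+=1-(m&g).sum()/(m|g).sum()
        return t/len(big)
    n=3 if yaw else 2
    v0=np.array([q0[0]*1000,q0[1]*1000,q0[2]])[:n]
    best=None
    for k in range(2):
        st=np.vstack([v0]+[v0+np.eye(n)[i]*[12,12,8][i] for i in range(n)])
        o=minimize(cost,v0,method='Nelder-Mead',options=dict(initial_simplex=st,xatol=.05,fatol=1e-4));v0=o.x
    return o.x,o.fun
def brass(p,uv,rad=16):
    h=cv2.cvtColor(p['image'],cv2.COLOR_RGB2HSV).astype(int)
    m=((h[...,0]>=18)&(h[...,0]<=34)&(h[...,1]>90)).astype(np.uint8)
    n,l=cv2.connectedComponents(m);w=np.argwhere(l>0);i=w[np.argmin(((w-[uv[1],uv[0]])**2).sum(1))]
    return l==l[tuple(i)]
E
python3 - <<'E'
from h import *
P={n:viewer.capture(n) for n in('top','scene')}
import pickle;pickle.dump(P,open('P.pkl','wb'))
def best(k,near):
    out=[]
    for n in near:
        c=[d for d in spotter.silhouettes(k,P[n]) if np.hypot(*(np.array(d['uv'])-near[n]))<25]
        out.append((P[n],c[0]['region']))
    return out
def rep(name,views,M,q0,yaw=True):
    print(name,'both',*[np.round(a,3) for a in fit(views,M,q0,yaw)])
    for v in views: print('   one',*[np.round(a,3) for a in fit([v],M,q0,yaw)],v[1].sum())
rep('plate',best('plate',dict(top=[256,169],scene=[275,209])),PLATE,[.635,.005,10])
rep('gate',best('gate',dict(top=[252,168],scene=[274,220])),GATE,[.635,.005,10])
rep('gauge',best('gauge',dict(top=[369,208],scene=[159,191])),GAUGE,[.5,-.294,-10])
ov={n:P[n]['image'].copy() for n in P}
for nm,t,s,q in(('wA',[172,194],[355,191],[.6,.235,0]),('wB',[171,251],[345,147],[.47,.235,0])):
    v=[(P['top'],brass(P['top'],t)),(P['scene'],brass(P['scene'],s))]
    rep(nm,v,WEIGHT,q,False)
for nm,t,s,q in(('black',[150,192],[378,188],[.61,.295,0]),('blue',[192,179],[338,206],[.628,.173,0]),('brush',[153,148],[387,229],[.73,.28,0])):
    for n,uv in(('top',t),('scene',s)): print(nm,n,np.round(ray(P[n],uv,.025),3))
E
```

```text
plate both [643.352   5.455   8.382] 0.098
   one [645.465   5.877  10.478] 0.113 1261
   one [642.692   5.172   8.118] 0.059 1460
gate both [644.275   4.686   8.553] 0.037
   one [644.805   4.39    8.241] 0.03 2237
   one [643.412   6.082   7.738] 0.035 2708
gauge both [ 478.824 -279.8    -23.223] 0.179
   one [ 479.405 -279.938  -23.56 ] 0.189 319
   one [ 477.508 -278.57   -23.194] 0.169 338
wA both [597.524 234.604] 0.342
   one [599.671 234.315] 0.456 58
   one [596.494 235.51 ] 0.213 113
wB both [447.386 247.042] 0.326
   one [448.777 247.651] 0.423 60
   one [444.838 248.133] 0.217 106
black top [0.614 0.298 0.025]
black scene [0.599 0.303 0.025]
blue top [0.639 0.179 0.025]
blue scene [0.637 0.179 0.025]
brush top [0.74  0.284 0.025]
brush scene [0.725 0.289 0.025]
```

```bash
cat >> h.py <<'E'
def over(p,items,bx,s=5):
    im=cv2.resize(p['image'][...,::-1],None,fx=4,fy=4,interpolation=cv2.INTER_CUBIC)
    for M,q,z in items:
        cs,_=cv2.findContours(rend(p,M,q,z),cv2.RETR_EXTERNAL,cv2.CHAIN_APPROX_NONE);cv2.drawContours(im,cs,-1,(0,0,255),1)
    im=im[bx[1]*4:bx[3]*4,bx[0]*4:bx[2]*4]
    return cv2.resize(im,None,fx=s/4,fy=s/4)
E
cat > ov.py <<'E'
from h import *
import pickle
P=pickle.load(open('P.pkl','rb'))
A=np.radians
pk=lambda y:[cyl(15,67,67,0,y)]
it=[([g],[.6442,.005,A(8.4)],0) for g in GATE]+[(pk(28),[.6442,.005,A(8.4)],0),(pk(-28),[.6442,.005,A(8.4)],0),([GAUGE[0]],[.4788,-.2798,A(-23.2)],0),([GAUGE[1]],[.4788,-.2798,A(-23.2)],0),(WEIGHT,[.5975,.2346,0],0),(WEIGHT,[.4474,.247,0],0)]
rows=[]
for n,bs in(('top',[(220,135,290,200),(350,170,390,235),(140,170,205,265)]),('scene',[(240,185,310,250),(140,160,180,225),(325,130,390,225)])):
    t=[over(P[n],it,b,4) for b in bs];H=290
    rows.append(np.hstack([cv2.resize(x,(int(x.shape[1]*H/x.shape[0]),H)) for x in t]))
W=max(x.shape[1] for x in rows)
cv2.imwrite('pics/ov.png',np.vstack([np.pad(x,((0,0),(0,W-x.shape[1]),(0,0))) for x in rows]))
E
python3 ov.py
```

```text
(no output)
```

View pics/ov.png

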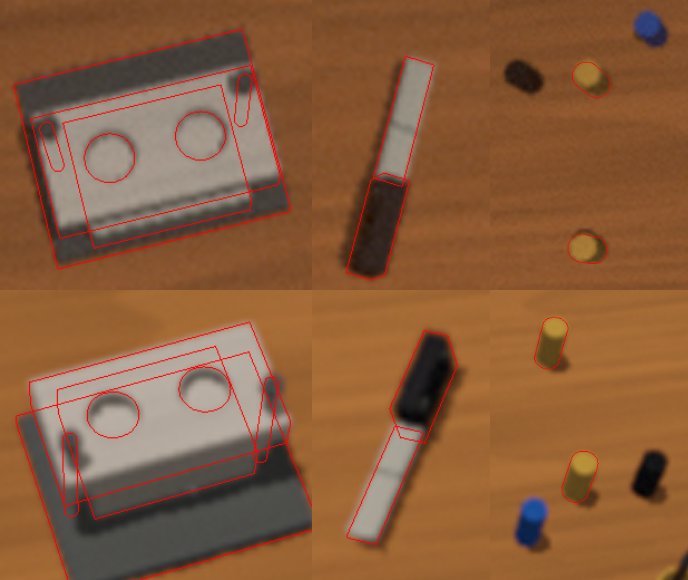

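The outlines match well. Gate is at (.644,.005), yaw 8.4°, the gauge's front end points the right way, and the weights are at (.4474,.247) and (.5975,.2346). Moving now to the nearer weight, jaw axis at -10° in world.

```bash
cat > go.py <<'E'
import sys
from h import *
from scipy.spatial.transform import Rotation as Ro
# usage: go.py x y z jawdeg
x,y,z,a=map(float,sys.argv[1:5]); s=r.sense();R=np.array(s['ee_rot'])
b=[]
for k in(0,180):
    t=np.radians(a+k);Y=np.array([np.cos(t),np.sin(t),0]);X=np.array([0,0,-1.]);T=np.c_[X,Y,np.cross(X,Y)]
    b.append(Ro.from_matrix(R.T@T).as_rotvec()/np.pi)
b=min(b,key=np.linalg.norm); d=R.T@(np.array([x,y,z])-s['tcp_pos'])
print('t',np.round(d/.75,4),'a',np.round(b,4),'mm',np.round(d*1000,1),'rows',np.ceil(max(np.linalg.norm(d)/.0417,np.linalg.norm(b)*180/7.16)),'F',np.round(s['wrist_force'],1),'w',round(s['gripper_width'],3),'t',s['time_s'],'j6',s['joints'][5])
E
python3 go.py .4474 .247 .12 -10
```

```text
t [ 0.1621  0.2746 -0.3902] a [ 0.4101 -0.     -0.    ] mm [ 121.5  206.  -292.6] rows 11.0 F [ 0.6  0.5 -0.1] w 1.0 t 1.3 j6 -14.817251198978203
```

>>> play_rows:
  commands:
    - {"fingers":-1,"tx":0.16,"ty":0.275,"tz":-0.39,"ax":0.41,"ay":0,"az":0}
    - {"fingers":-1,"tx":0.16,"ty":0.275,"tz":-0.39,"ax":0.41,"ay":0,"az":0}
    - {"fingers":-1,"tx":0.16,"ty":0.275,"tz":-0.39,"ax":0.41,"ay":0,"az":0}
    - {"fingers":-1,"tx":0.16,"ty":0.275,"tz":-0.39,"ax":0.41,"ay":0,"az":0}
    - {"fingers":-1,"tx":0.16,"ty":0.275,"tz":-0.39,"ax":0.41,"ay":0,"az":0}

```text
time_s: 1.72
tcp_pos: [0.3708, 0.386, 0.1751]
ee_rot: [[0.0, -0.885, -0.465], [0.001, -0.465, 0.885], [-1.0, -0.001, 0.0]]
wrist_force: [1.3, 0.8, -0.8]
gripper_width: 0.998
```

```bash
python3 go.py .4474 .247 .12 -10
```

```text
t [ 0.0733 -0.0042 -0.2116] a [2.095e-01 2.000e-04 2.000e-04] mm [  55.    -3.1 -158.7] rows 6.0 F [ 1.3  0.8 -0.8] w 0.998 t 1.7167 j6 -35.820041111404954
```

>>> play_rows:
  commands:
    - {"fingers":-1,"tx":0.073,"ty":-0.004,"tz":-0.21,"ax":0.21,"ay":0,"az":0}
    - {"fingers":-1,"tx":0.073,"ty":-0.004,"tz":-0.21,"ax":0.21,"ay":0,"az":0}
    - {"fingers":-1,"tx":0.073,"ty":-0.004,"tz":-0.21,"ax":0.21,"ay":0,"az":0}
    - {"fingers":-1,"tx":0.073,"ty":-0.004,"tz":-0.21,"ax":0.21,"ay":0,"az":0}
    - {"fingers":-1,"tx":0.073,"ty":-0.004,"tz":-0.21,"ax":0.21,"ay":0,"az":0}

```text
time_s: 2.13
tcp_pos: [0.447, 0.2437, 0.1179]
ee_rot: [[-0.005, -0.989, 0.149], [-0.005, 0.149, 0.989], [-1.0, 0.004, -0.005]]
wrist_force: [-1.0, -1.1, -0.7]
gripper_width: 1.002
```

```bash
python3 go.py .4474 .247 .04 -10
```

```text
t [ 0.1038 -0.0003  0.005 ] a [ 0.008  -0.0017 -0.0014] mm [77.9 -0.3  3.8] rows 2.0 F [-1.  -1.1 -0.7] w 1.002 t 2.1333 j6 -55.40047594735289
```

>>> play_rows:
  commands:
    - {"fingers":-1,"tx":0.0,"ty":0,"tz":0.003,"ax":0.006,"ay":0,"az":0}
    - {"fingers":-1,"tx":0.0,"ty":0,"tz":0.003,"ax":0.006,"ay":0,"az":0}
    - {"fingers":-1,"tx":0.05,"ty":0,"tz":0.003,"ax":0.006,"ay":0,"az":0}
    - {"fingers":-1,"tx":0.08,"ty":0,"tz":0.003,"ax":0.006,"ay":0,"az":0}
    - {"fingers":-1,"tx":0.08,"ty":0,"tz":0.003,"ax":0.006,"ay":0,"az":0}

```text
time_s: 2.55
tcp_pos: [0.4448, 0.2516, 0.0573]
ee_rot: [[-0.006, -0.989, 0.151], [-0.005, 0.151, 0.989], [-1.0, 0.005, -0.006]]
wrist_force: [-1.5, -0.8, -0.3]
gripper_width: 1.0
```

```bash
python3 go.py .4474 .247 .04 -10
```

```text
t [ 0.0231 -0.0045 -0.0055] a [ 0.0074 -0.0018 -0.0015] mm [17.3 -3.4 -4.1] rows 1.0 F [-1.5 -0.8 -0.3] w 1.0 t 2.55 j6 -56.28855460405852
```

>>> play_rows:
  commands:
    - {"fingers":-1,"tx":0.0,"ty":-0.0045,"tz":-0.0055,"ax":0.007,"ay":-0.002,"az":-0.0015}
    - {"fingers":-1,"tx":0.023,"ty":-0.0045,"tz":-0.0055,"ax":0.007,"ay":-0.002,"az":-0.0015}
    - {"fingers":-1,"tx":0.023,"ty":-0.0045,"tz":-0.0055,"ax":0.007,"ay":-0.002,"az":-0.0015}
    - {"fingers":-1,"tx":0.023,"ty":-0.0045,"tz":-0.0055,"ax":0.007,"ay":-0.002,"az":-0.0015}

```text
time_s: 2.88
tcp_pos: [0.4504, 0.2483, 0.0446]
ee_rot: [[0.007, -0.985, 0.175], [0.006, 0.175, 0.985], [-1.0, -0.006, 0.008]]
wrist_force: [0.4, -1.0, 0.9]
gripper_width: 1.001
```

```bash
python3 go.py .4474 .247 .04 -10
```

```text
t [ 0.0061  0.0036 -0.0024] a [-0.0003  0.0024  0.0018] mm [ 4.6  2.7 -1.8] rows 1.0 F [ 0.4 -1.   0.9] w 1.001 t 2.8833 j6 -57.10906890615934
```

>>> play_rows:
  commands:
    - {"fingers":-1,"tx":0.004,"ty":0.002,"tz":-0.001,"ax":0,"ay":0.001,"az":0.001}
    - {"fingers":1,"tx":0.004,"ty":0.002,"tz":-0.001,"ax":0,"ay":0.001,"az":0.001}
    - {"fingers":1,"tx":0.004,"ty":0.002,"tz":-0.001,"ax":0,"ay":0.001,"az":0.001}
    - {"fingers":1,"tx":0.004,"ty":0.002,"tz":-0.001,"ax":0,"ay":0.001,"az":0.001}
    - {"fingers":1,"tx":0.004,"ty":0.002,"tz":-0.001,"ax":0,"ay":0.001,"az":0.001}

```text
time_s: 3.3
tcp_pos: [0.4485, 0.2473, 0.0407]
ee_rot: [[0.003, -0.984, 0.176], [0.003, 0.176, 0.984], [-1.0, -0.002, 0.004]]
wrist_force: [0.7, 0.7, -0.4]
gripper_width: 0.779
```

>>> play_rows:
  commands:
    - {"fingers":1,"tx":0,"ty":0,"tz":0,"ax":0,"ay":0,"az":0}
    - {"fingers":1,"tx":0,"ty":0,"tz":0,"ax":0,"ay":0,"az":0}
    - {"fingers":1,"tx":0,"ty":0,"tz":0,"ax":0,"ay":0,"az":0}

```text
time_s: 3.55
tcp_pos: [0.4484, 0.2471, 0.0404]
ee_rot: [[0.002, -0.984, 0.176], [0.003, 0.176, 0.984], [-1.0, -0.002, 0.003]]
wrist_force: [-0.2, -0.7, -0.0]
gripper_width: 0.556
```

```bash
python3 go.py .6383 .045 .16 -10; python3 -c "
import numpy as np
for s in(28,-28):print(.6442-s/1000*np.sin(np.radians(8.4)),.005+s/1000*np.cos(np.radians(8.4)))"
```

```text
t [-0.1598 -0.2969 -0.2202] a [-0.0008  0.001   0.0005] mm [-119.8 -222.7 -165.1] rows 8.0 F [-0.2 -0.7 -0. ] w 0.556 t 3.55 j6 -57.12645850193203
0.6401096752002524 0.03269962532296367
0.6482903247997476 -0.022699625322963674
```

>>> play_rows:
  commands:
    - {"fingers":1,"tx":0,"ty":0,"tz":0,"ax":0,"ay":0,"az":0}
    - {"fingers":1,"tx":0,"ty":0,"tz":0,"ax":0,"ay":0,"az":0}
    - {"fingers":1,"tx":0,"ty":0,"tz":0,"ax":0,"ay":0,"az":0}
    - {"fingers":1,"tx":0,"ty":0,"tz":0,"ax":0,"ay":0,"az":0}
    - {"fingers":1,"tx":0,"ty":0,"tz":0,"ax":0,"ay":0,"az":0}

```text
time_s: 3.97
tcp_pos: [0.4483, 0.247, 0.0402]
ee_rot: [[0.002, -0.984, 0.176], [0.003, 0.176, 0.984], [-1.0, -0.001, 0.003]]
wrist_force: [0.4, 0.6, 0.5]
gripper_width: 0.267
```

>>> play_rows:
  commands:
    - {"fingers":1,"tx":-0.04,"ty":0,"tz":0,"ax":0,"ay":0,"az":0}
    - {"fingers":1,"tx":-0.09,"ty":0,"tz":0,"ax":0,"ay":0,"az":0}
    - {"fingers":1,"tx":-0.13,"ty":0,"tz":0,"ax":0,"ay":0,"az":0}
    - {"fingers":1,"tx":-0.16,"ty":0,"tz":0,"ax":0,"ay":0,"az":0}
    - {"fingers":1,"tx":-0.16,"ty":0,"tz":0,"ax":0,"ay":0,"az":0}

```text
time_s: 4.38
tcp_pos: [0.4503, 0.2486, 0.1653]
ee_rot: [[0.01, -0.985, 0.175], [0.009, 0.175, 0.985], [-1.0, -0.008, 0.011]]
wrist_force: [1.1, -0.5, -2.5]
gripper_width: 0.266
```

```bash
python3 go.py .6401 .0327 .16 -10
```

```text
t [ 0.0068 -0.2994 -0.2392] a [-0.0004  0.0035  0.0026] mm [   5.1 -224.6 -179.4] rows 7.0 F [ 1.1 -0.5 -2.5] w 0.266 t 4.3833 j6 -57.1351071054889
```

Grip holds (width .266 ≈ 23–24 mm, 2 N load). Next I carry it over the left pocket.

>>> play_rows:
  commands:
    - {"fingers":1,"tx":0,"ty":-0.3,"tz":-0.24,"ax":0,"ay":0.0015,"az":0.001}
    - {"fingers":1,"tx":0,"ty":-0.3,"tz":-0.24,"ax":0,"ay":0.0015,"az":0.001}
    - {"fingers":1,"tx":0,"ty":-0.3,"tz":-0.24,"ax":0,"ay":0.0015,"az":0.001}
    - {"fingers":1,"tx":0,"ty":-0.3,"tz":-0.24,"ax":0,"ay":0.0015,"az":0.001}
    - {"fingers":1,"tx":0,"ty":-0.3,"tz":-0.24,"ax":0,"ay":0.0015,"az":0.001}

```text
time_s: 4.8
tcp_pos: [0.5854, 0.0883, 0.1584]
ee_rot: [[-0.005, -0.984, 0.176], [-0.002, 0.176, 0.984], [-1.0, 0.004, -0.003]]
wrist_force: [0.9, 1.6, -1.9]
gripper_width: 0.265
```

```bash
python3 go.py .6401 .0327 .14 -10
```

```text
t [ 0.0243 -0.085  -0.0601] a [-0.0007 -0.0008 -0.0014] mm [ 18.2 -63.7 -45.1] rows 2.0 F [ 0.9  1.6 -1.9] w 0.265 t 4.8 j6 -34.33691031938321
```

>>> play_rows:
  commands:
    - {"fingers":1,"tx":0.02,"ty":-0.05,"tz":-0.036,"ax":0,"ay":0,"az":0}
    - {"fingers":1,"tx":0.024,"ty":-0.085,"tz":-0.06,"ax":0,"ay":0,"az":0}
    - {"fingers":1,"tx":0.024,"ty":-0.085,"tz":-0.06,"ax":0,"ay":0,"az":0}
    - {"fingers":1,"tx":0.024,"ty":-0.085,"tz":-0.06,"ax":0,"ay":0,"az":0}
    - {"fingers":1,"tx":0.024,"ty":-0.085,"tz":-0.06,"ax":0,"ay":0,"az":0}

```text
time_s: 5.22
tcp_pos: [0.6391, 0.0342, 0.1402]
ee_rot: [[-0.005, -0.984, 0.177], [-0.002, 0.177, 0.984], [-1.0, 0.005, -0.003]]
wrist_force: [-0.3, -0.0, -0.8]
gripper_width: 0.268
```

```bash
cat > chk.py <<'E'
import sys
from h import *
# weight in hand: fit brass pixels, both views, at bottom height z
x,y,z=map(float,sys.argv[1:4]);V=[]
for n in('top','scene'):
    p=viewer.capture(n);uv=proj(p,[[x,y,z+.025]])[0];m=brass(p,uv);print(n,uv.round(),m.sum())
    V.append((p,m));print(' ',*fit([V[-1]],WEIGHT,[x,y,0],False,z))
print(*fit(V,WEIGHT,[x,y,0],False,z))
ims=[over(p,[(WEIGHT,[x,y,0],z),([cyl(15,67,67,0,28)],[.6442,.005,np.radians(8.4)],0),([cyl(15,67,67,0,-28)],[.6442,.005,np.radians(8.4)],0)],b,6) for (p,m),b in zip(V,[(225,130,285,200),(245,160,305,230)])]
cv2.imwrite('pics/'+sys.argv[4],np.hstack(ims))
E
python3 go.py .6401 .0327 .14 -10; python3 chk.py .6401 .0327 .1 c1.png
```

```text
t [ 0.0003 -0.0017 -0.0017] a [-0.0011 -0.0008 -0.0016] mm [ 0.2 -1.3 -1.3] rows 1.0 F [-0.3 -0.  -0.8] w 0.268 t 5.2167 j6 -27.70946856416635
top [243. 164.] 1
  [635.975  30.45 ] 0.9937467430953622
scene [287. 195.] 10
  [640.1  32.7] 1.0
[613.27163849   8.17499084] 0.9707536557930259
```

View pics/c1.png

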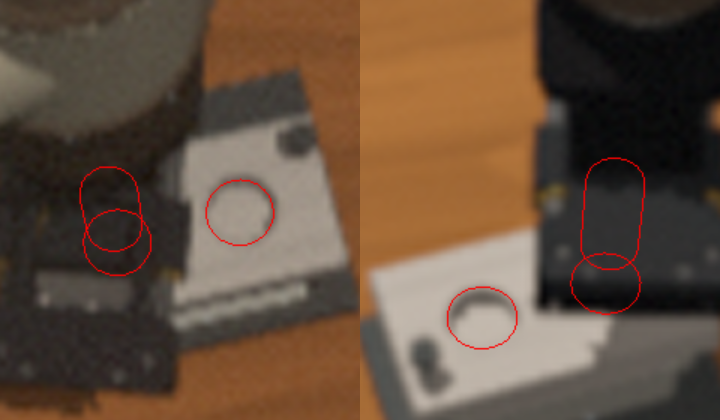

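Pictures can't see the weight, because the gripper hides it. I'll descend by feel: TCP ≈ .093 means seated, and contact near .107 means it is on the rim.

>>> play_rows:
  commands:
    - {"fingers":1,"tx":0.0,"ty":-0.0015,"tz":-0.0022,"ax":0,"ay":-0.001,"az":-0.001}
    - {"fingers":1,"tx":0.02,"ty":-0.0015,"tz":-0.0022,"ax":0,"ay":-0.001,"az":-0.001}
    - {"fingers":1,"tx":0.036,"ty":-0.0015,"tz":-0.0022,"ax":0,"ay":-0.001,"az":-0.001}
    - {"fingers":1,"tx":0.036,"ty":-0.0015,"tz":-0.0022,"ax":0,"ay":-0.001,"az":-0.001}
    - {"fingers":1,"tx":0.036,"ty":-0.0015,"tz":-0.0022,"ax":0,"ay":-0.001,"az":-0.001}

```text
time_s: 5.73
tcp_pos: [0.64, 0.0329, 0.1143]
ee_rot: [[-0.0, -0.985, 0.175], [0.001, 0.175, 0.985], [-1.0, 0.001, 0.001]]
wrist_force: [-0.1, 0.3, -1.8]
gripper_width: 0.265
```

```bash
python3 go.py .6401 .0322 .095 -10
```

```text
t [ 0.0258 -0.0003 -0.001 ] a [-0.0004  0.0002 -0.0002] mm [19.3 -0.2 -0.7] rows 1.0 F [-0.1  0.3 -1.8] w 0.265 t 5.7333 j6 -27.411046174880696
```

>>> play_rows:
  commands:
    - {"fingers":1,"tx":0.008,"ty":0,"tz":-0.001,"ax":0,"ay":0,"az":0}
    - {"fingers":1,"tx":0.014,"ty":0,"tz":-0.001,"ax":0,"ay":0,"az":0}
    - {"fingers":1,"tx":0.02,"ty":0,"tz":-0.001,"ax":0,"ay":0,"az":0}
    - {"fingers":1,"tx":0.02,"ty":0,"tz":-0.001,"ax":0,"ay":0,"az":0}

```text
time_s: 6.07
tcp_pos: [0.6401, 0.0318, 0.0989]
ee_rot: [[-0.0, -0.984, 0.176], [0.001, 0.176, 0.984], [-1.0, 0.0, 0.001]]
wrist_force: [-0.1, -0.1, -2.6]
gripper_width: 0.266
```

```bash
python3 go.py .6401 .0322 .093 -10
```

```text
t [0.0079 0.0002 0.0006] a [-0.0008  0.0003 -0.0001] mm [5.9 0.1 0.4] rows 1.0 F [-0.1 -0.1 -2.6] w 0.266 t 6.0667 j6 -27.351380490111655
```

Inside the pocket with no contact. Lowering the last 6 mm.

>>> play_rows:
  commands:
    - {"fingers":1,"tx":0.004,"ty":0,"tz":0,"ax":0,"ay":0,"az":0}
    - {"fingers":1,"tx":0.007,"ty":0,"tz":0,"ax":0,"ay":0,"az":0}
    - {"fingers":1,"tx":0.007,"ty":0,"tz":0,"ax":0,"ay":0,"az":0}
    - {"fingers":1,"tx":0.007,"ty":0,"tz":0,"ax":0,"ay":0,"az":0}

```text
time_s: 6.4
tcp_pos: [0.6408, 0.0319, 0.0948]
ee_rot: [[0.002, -0.984, 0.176], [0.001, 0.176, 0.984], [-1.0, -0.001, 0.002]]
wrist_force: [0.4, 0.7, -2.7]
gripper_width: 0.268
```

```bash
python3 go.py .6401 .0322 .093 -10
```

```text
t [0.0023 0.001  0.0003] a [-0.0008  0.0005  0.0004] mm [1.8 0.8 0.2] rows 1.0 F [ 0.4  0.7 -2.7] w 0.268 t 6.4 j6 -27.35067847788128
```

>>> play_rows:
  commands:
    - {"fingers":1,"tx":0.0015,"ty":0,"tz":0,"ax":0,"ay":0,"az":0}
    - {"fingers":-1,"tx":0.0015,"ty":0,"tz":0,"ax":0,"ay":0,"az":0}
    - {"fingers":-1,"tx":0.0015,"ty":0,"tz":0,"ax":0,"ay":0,"az":0}
    - {"fingers":-1,"tx":0.0015,"ty":0,"tz":0,"ax":0,"ay":0,"az":0}
    - {"fingers":-1,"tx":0.0015,"ty":0,"tz":0,"ax":0,"ay":0,"az":0}

```text
time_s: 6.82
tcp_pos: [0.6412, 0.032, 0.0943]
ee_rot: [[0.003, -0.984, 0.176], [0.002, 0.176, 0.984], [-1.0, -0.003, 0.002]]
wrist_force: [0.1, -0.3, 0.3]
gripper_width: 0.485
```

>>> play_rows:
  commands:
    - {"fingers":-1,"tx":0,"ty":0,"tz":0,"ax":0,"ay":0,"az":0}
    - {"fingers":-1,"tx":-0.02,"ty":0,"tz":0,"ax":0,"ay":0,"az":0}
    - {"fingers":-1,"tx":-0.06,"ty":0,"tz":0,"ax":0,"ay":0,"az":0}
    - {"fingers":-1,"tx":-0.1,"ty":0,"tz":0,"ax":0,"ay":0,"az":0}
    - {"fingers":-1,"tx":-0.1,"ty":0,"tz":0,"ax":0,"ay":0,"az":0}

```text
time_s: 7.23
tcp_pos: [0.6446, 0.0322, 0.1761]
ee_rot: [[0.015, -0.985, 0.174], [0.002, 0.174, 0.985], [-1.0, -0.014, 0.005]]
wrist_force: [0.2, -0.2, 1.1]
gripper_width: 0.865
```

```bash
python3 go.py .5975 .2346 .16 -10
```

```text
t [0.0212 0.1092 0.2547] a [-0.0002  0.0016  0.0045] mm [ 15.9  81.9 191. ] rows 5.0 F [ 0.2 -0.2  1.1] w 0.865 t 7.2333 j6 -27.352553195880862
```

>>> play_rows:
  commands:
    - {"fingers":-1,"tx":0,"ty":0.11,"tz":0.255,"ax":0,"ay":0.001,"az":0.002}
    - {"fingers":-1,"tx":0,"ty":0.11,"tz":0.255,"ax":0,"ay":0.001,"az":0.002}
    - {"fingers":-1,"tx":0,"ty":0.11,"tz":0.255,"ax":0,"ay":0.001,"az":0.002}
    - {"fingers":-1,"tx":0,"ty":0.11,"tz":0.255,"ax":0,"ay":0.001,"az":0.002}
    - {"fingers":-1,"tx":0,"ty":0.11,"tz":0.255,"ax":0,"ay":0.001,"az":0.002}

```text
time_s: 7.65
tcp_pos: [0.5926, 0.2363, 0.1693]
ee_rot: [[-0.004, -0.984, 0.176], [-0.0, 0.176, 0.984], [-1.0, 0.004, -0.001]]
wrist_force: [1.2, 0.4, 0.4]
gripper_width: 0.995
```

```bash
python3 - <<'E'
from h import *
V=[];x,y,z=.6401,.0327,.053
for n in('top','scene'):
    p=viewer.capture(n);V.append(p)
ims=[over(p,[(WEIGHT,[x,y,0],z)],b,6) for p,b in zip(V,[(225,130,285,200),(245,160,305,230)])]
cv2.imwrite('pics/c2.png',np.hstack(ims))
E
python3 go.py .5975 .2346 .08 -10
```

```text
t [ 0.1188 -0.0088 -0.0061] a [ 0.0014  0.0001 -0.0011] mm [89.1 -6.6 -4.6] rows 3.0 F [ 0.7 -0.1 -0.3] w 0.998 t 7.75 j6 -46.1423847175323
```

View pics/c2.png

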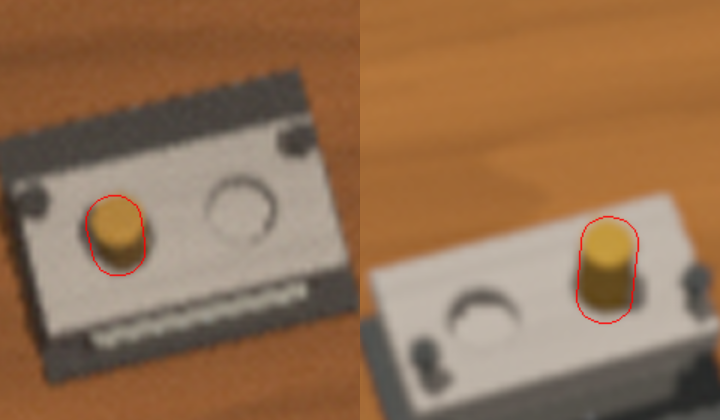

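The first weight stands upright in the left pocket (top view crop ≈ (118,230)) and matches the predicted outline. Now the second one.

>>> play_rows:
  commands:
    - {"fingers":-1,"tx":0.04,"ty":-0.008,"tz":-0.005,"ax":0.001,"ay":0,"az":-0.001}
    - {"fingers":-1,"tx":0.08,"ty":-0.008,"tz":-0.005,"ax":0.001,"ay":0,"az":-0.001}
    - {"fingers":-1,"tx":0.12,"ty":-0.008,"tz":-0.005,"ax":0.001,"ay":0,"az":-0.001}
    - {"fingers":-1,"tx":0.12,"ty":-0.008,"tz":-0.005,"ax":0.001,"ay":0,"az":-0.001}
    - {"fingers":-1,"tx":0.12,"ty":-0.008,"tz":-0.005,"ax":0.001,"ay":0,"az":-0.001}

```text
time_s: 8.17
tcp_pos: [0.5974, 0.2289, 0.0778]
ee_rot: [[-0.005, -0.984, 0.179], [-0.004, 0.179, 0.984], [-1.0, 0.004, -0.004]]
wrist_force: [0.8, -0.0, 0.8]
gripper_width: 1.0
```

```bash
python3 go.py .5975 .2346 .04 -10
```

```text
t [0.0503 0.0011 0.0077] a [-0.0017 -0.0014 -0.0012] mm [37.7  0.8  5.8] rows 1.0 F [ 0.8 -0.   0.8] w 1.0 t 8.1667 j6 -45.76403989417151
```

>>> play_rows:
  commands:
    - {"fingers":-1,"tx":0,"ty":0.001,"tz":0.0075,"ax":-0.001,"ay":-0.0014,"az":-0.0012}
    - {"fingers":-1,"tx":0.02,"ty":0.001,"tz":0.0075,"ax":-0.001,"ay":-0.0014,"az":-0.0012}
    - {"fingers":-1,"tx":0.04,"ty":0.001,"tz":0.0075,"ax":-0.001,"ay":-0.0014,"az":-0.0012}
    - {"fingers":-1,"tx":0.049,"ty":0.001,"tz":0.0075,"ax":-0.001,"ay":-0.0014,"az":-0.0012}
    - {"fingers":-1,"tx":0.049,"ty":0.001,"tz":0.0075,"ax":-0.001,"ay":-0.0014,"az":-0.0012}

```text
time_s: 8.58
tcp_pos: [0.5983, 0.2356, 0.0425]
ee_rot: [[0.003, -0.984, 0.176], [0.003, 0.176, 0.984], [-1.0, -0.002, 0.003]]
wrist_force: [0.3, -0.2, -0.1]
gripper_width: 1.0
```

```bash
python3 go.py .5975 .2346 .04 -10
```

```text
t [ 0.0033  0.0008 -0.0015] a [-0.0007  0.001   0.0008] mm [ 2.5  0.6 -1.2] rows 1.0 F [ 0.3 -0.2 -0.1] w 1.0 t 8.5833 j6 -45.97561254611026
```

>>> play_rows:
  commands:
    - {"fingers":1,"tx":0.002,"ty":0,"tz":-0.001,"ax":0,"ay":0.0005,"az":0.0005}
    - {"fingers":1,"tx":0.002,"ty":0,"tz":-0.001,"ax":0,"ay":0.0005,"az":0.0005}
    - {"fingers":1,"tx":0.002,"ty":0,"tz":-0.001,"ax":0,"ay":0.0005,"az":0.0005}
    - {"fingers":1,"tx":0.002,"ty":0,"tz":-0.001,"ax":0,"ay":0.0005,"az":0.0005}
    - {"fingers":1,"tx":0.002,"ty":0,"tz":-0.001,"ax":0,"ay":0.0005,"az":0.0005}

```text
time_s: 9.0
tcp_pos: [0.5983, 0.2349, 0.0413]
ee_rot: [[0.002, -0.984, 0.176], [0.002, 0.176, 0.984], [-1.0, -0.001, 0.002]]
wrist_force: [-0.1, -0.6, 0.5]
gripper_width: 0.709
```

>>> play_rows:
  commands:
    - {"fingers":1,"tx":0,"ty":0,"tz":0,"ax":0,"ay":0,"az":0}
    - {"fingers":1,"tx":0,"ty":0,"tz":0,"ax":0,"ay":0,"az":0}
    - {"fingers":1,"tx":0,"ty":0,"tz":0,"ax":0,"ay":0,"az":0}
    - {"fingers":1,"tx":0,"ty":0,"tz":0,"ax":0,"ay":0,"az":0}
    - {"fingers":1,"tx":0,"ty":0,"tz":0,"ax":0,"ay":0,"az":0}

```text
time_s: 9.42
tcp_pos: [0.598, 0.2347, 0.0406]
ee_rot: [[0.001, -0.984, 0.176], [0.001, 0.176, 0.984], [-1.0, -0.001, 0.001]]
wrist_force: [-0.5, -0.2, 0.3]
gripper_width: 0.322
```

>>> play_rows:
  commands:
    - {"fingers":1,"tx":0,"ty":0,"tz":0,"ax":0,"ay":0,"az":0}
    - {"fingers":1,"tx":0,"ty":0,"tz":0,"ax":0,"ay":0,"az":0}
    - {"fingers":1,"tx":0,"ty":0,"tz":0,"ax":0,"ay":0,"az":0}

```text
time_s: 9.67
tcp_pos: [0.5982, 0.2347, 0.0406]
ee_rot: [[0.001, -0.984, 0.176], [0.001, 0.176, 0.984], [-1.0, -0.001, 0.001]]
wrist_force: [1.0, 0.6, -0.4]
gripper_width: 0.266
```

>>> play_rows:
  commands:
    - {"fingers":1,"tx":-0.04,"ty":0,"tz":0,"ax":0,"ay":0,"az":0}
    - {"fingers":1,"tx":-0.09,"ty":0,"tz":0,"ax":0,"ay":0,"az":0}
    - {"fingers":1,"tx":-0.14,"ty":0,"tz":0,"ax":0,"ay":0,"az":0}
    - {"fingers":1,"tx":-0.18,"ty":0,"tz":0,"ax":0,"ay":0,"az":0}
    - {"fingers":1,"tx":-0.18,"ty":0,"tz":0,"ax":0,"ay":0,"az":0}

```text
time_s: 10.08
tcp_pos: [0.6012, 0.2361, 0.1834]
ee_rot: [[0.013, -0.985, 0.175], [0.007, 0.175, 0.985], [-1.0, -0.012, 0.009]]
wrist_force: [1.0, 0.7, -1.2]
gripper_width: 0.265
```

```bash
python3 go.py .6483 -.0232 .18 -10
```

```text
t [ 0.0029 -0.1222 -0.3295] a [-0.0003  0.003   0.0037] mm [   2.2  -91.7 -247.1] rows 7.0 F [ 1.   0.7 -1.2] w 0.265 t 10.0833 j6 -45.925861174935115
```

>>> play_rows:
  commands:
    - {"fingers":1,"tx":0,"ty":-0.122,"tz":-0.33,"ax":0,"ay":0.001,"az":0.0015}
    - {"fingers":1,"tx":0,"ty":-0.122,"tz":-0.33,"ax":0,"ay":0.001,"az":0.0015}
    - {"fingers":1,"tx":0,"ty":-0.122,"tz":-0.33,"ax":0,"ay":0.001,"az":0.0015}
    - {"fingers":1,"tx":0,"ty":-0.122,"tz":-0.33,"ax":0,"ay":0.001,"az":0.0015}
    - {"fingers":1,"tx":0,"ty":-0.122,"tz":-0.33,"ax":0,"ay":0.001,"az":0.0015}

```text
time_s: 10.5
tcp_pos: [0.6337, 0.0278, 0.1742]
ee_rot: [[-0.007, -0.984, 0.176], [-0.001, 0.176, 0.984], [-1.0, 0.007, -0.002]]
wrist_force: [0.4, 0.3, -2.8]
gripper_width: 0.268
```

```bash
python3 go.py .6483 -.0232 .17 -10
```

```text
t [ 0.0055 -0.0311 -0.0635] a [-0.0006 -0.0007 -0.0021] mm [  4.1 -23.3 -47.6] rows 2.0 F [ 0.4  0.3 -2.8] w 0.268 t 10.5 j6 -27.153333923202673
```

>>> play_rows:
  commands:
    - {"fingers":1,"tx":0,"ty":-0.02,"tz":-0.042,"ax":0,"ay":-0.0005,"az":-0.001}
    - {"fingers":1,"tx":0,"ty":-0.031,"tz":-0.0635,"ax":0,"ay":-0.0005,"az":-0.001}
    - {"fingers":1,"tx":0,"ty":-0.031,"tz":-0.0635,"ax":0,"ay":-0.0005,"az":-0.001}
    - {"fingers":1,"tx":0.03,"ty":-0.031,"tz":-0.0635,"ax":0,"ay":-0.0005,"az":-0.001}
    - {"fingers":1,"tx":0.03,"ty":-0.031,"tz":-0.0635,"ax":0,"ay":-0.0005,"az":-0.001}

```text
time_s: 10.92
tcp_pos: [0.6458, -0.0217, 0.148]
ee_rot: [[-0.01, -0.984, 0.178], [0.001, 0.178, 0.984], [-1.0, 0.01, -0.001]]
wrist_force: [-1.5, -0.5, -5.0]
gripper_width: 0.269
```

```bash
python3 go.py .6483 -.0232 .115 -10
```

```text
t [ 0.044  -0.0041 -0.0014] a [-0.0015 -0.0004 -0.0033] mm [33. -3. -1.] rows 1.0 F [-1.5 -0.5 -5. ] w 0.269 t 10.9167 j6 -22.48946201586024
```

>>> play_rows:
  commands:
    - {"fingers":1,"tx":0.01,"ty":-0.002,"tz":-0.0012,"ax":0,"ay":0,"az":-0.002}
    - {"fingers":1,"tx":0.025,"ty":-0.003,"tz":-0.0012,"ax":0,"ay":0,"az":-0.002}
    - {"fingers":1,"tx":0.04,"ty":-0.003,"tz":-0.0012,"ax":0,"ay":0,"az":-0.002}
    - {"fingers":1,"tx":0.04,"ty":-0.003,"tz":-0.0012,"ax":0,"ay":0,"az":-0.002}
    - {"fingers":1,"tx":0.04,"ty":-0.003,"tz":-0.0012,"ax":0,"ay":0,"az":-0.002}

```text
time_s: 11.33
tcp_pos: [0.6505, -0.0226, 0.1218]
ee_rot: [[0.003, -0.985, 0.175], [-0.002, 0.175, 0.985], [-1.0, -0.003, -0.001]]
wrist_force: [0.2, -0.4, -1.3]
gripper_width: 0.266
```

```bash
python3 go.py .6483 -.0232 .0995 -10
```

```text
t [ 0.0297  0.0028 -0.0013] a [-0.0005 -0.0004  0.001 ] mm [22.3  2.1 -1. ] rows 1.0 F [ 0.2 -0.4 -1.3] w 0.266 t 11.3333 j6 -22.47315615671583
```

>>> play_rows:
  commands:
    - {"fingers":1,"tx":0.0,"ty":0.0025,"tz":-0.001,"ax":0,"ay":0,"az":0.0005}
    - {"fingers":1,"tx":0.0,"ty":0.0025,"tz":-0.001,"ax":0,"ay":0,"az":0.0005}
    - {"fingers":1,"tx":0.01,"ty":0.0025,"tz":-0.001,"ax":0,"ay":0,"az":0.0005}
    - {"fingers":1,"tx":0.018,"ty":0.0025,"tz":-0.001,"ax":0,"ay":0,"az":0.0005}
    - {"fingers":1,"tx":0.018,"ty":0.0025,"tz":-0.001,"ax":0,"ay":0,"az":0.0005}

```text
time_s: 11.75
tcp_pos: [0.648, -0.0233, 0.1077]
ee_rot: [[0.001, -0.984, 0.176], [-0.001, 0.176, 0.984], [-1.0, -0.001, -0.001]]
wrist_force: [-0.2, 0.5, -2.5]
gripper_width: 0.263
```

```bash
python3 go.py .6483 -.0232 .095 -10
```

```text
t [ 0.0169 -0.0003  0.0002] a [-0.0009 -0.0002  0.0002] mm [12.7 -0.2  0.1] rows 1.0 F [-0.2  0.5 -2.5] w 0.263 t 11.75 j6 -22.436402976776773
```

>>> play_rows:
  commands:
    - {"fingers":1,"tx":0.006,"ty":0,"tz":0,"ax":0,"ay":0,"az":0}
    - {"fingers":1,"tx":0.01,"ty":0,"tz":0,"ax":0,"ay":0,"az":0}
    - {"fingers":1,"tx":0.014,"ty":0,"tz":0,"ax":0,"ay":0,"az":0}
    - {"fingers":1,"tx":0.015,"ty":0,"tz":0,"ax":0,"ay":0,"az":0}
    - {"fingers":1,"tx":0.015,"ty":0,"tz":0,"ax":0,"ay":0,"az":0}

```text
time_s: 12.17
tcp_pos: [0.649, -0.0233, 0.0977]
ee_rot: [[0.003, -0.984, 0.176], [-0.001, 0.176, 0.984], [-1.0, -0.003, -0.001]]
wrist_force: [0.0, 0.3, -1.6]
gripper_width: 0.268
```

```bash
python3 go.py .6483 -.0232 .0945 -10
```

```text
t [ 0.0043  0.001  -0.0001] a [-0.0007 -0.0002  0.001 ] mm [ 3.2  0.7 -0. ] rows 1.0 F [ 0.   0.3 -1.6] w 0.268 t 12.1667 j6 -22.438621242187555
```

Inside the pocket. Lower 3 mm and release, then lift away.

>>> play_rows:
  commands:
    - {"fingers":1,"tx":0.003,"ty":0.0005,"tz":0,"ax":0,"ay":0,"az":0}
    - {"fingers":1,"tx":0.004,"ty":0.0005,"tz":0,"ax":0,"ay":0,"az":0}
    - {"fingers":1,"tx":0.004,"ty":0.0005,"tz":0,"ax":0,"ay":0,"az":0}
    - {"fingers":1,"tx":0.004,"ty":0.0005,"tz":0,"ax":0,"ay":0,"az":0}

```text
time_s: 12.5
tcp_pos: [0.6489, -0.0232, 0.0952]
ee_rot: [[0.004, -0.984, 0.176], [-0.001, 0.176, 0.984], [-1.0, -0.004, -0.0]]
wrist_force: [-0.2, -0.3, -1.8]
gripper_width: 0.262
```

>>> play_rows:
  commands:
    - {"fingers":-1,"tx":0,"ty":0,"tz":0,"ax":0,"ay":0,"az":0}
    - {"fingers":-1,"tx":0,"ty":0,"tz":0,"ax":0,"ay":0,"az":0}
    - {"fingers":-1,"tx":0,"ty":0,"tz":0,"ax":0,"ay":0,"az":0}
    - {"fingers":-1,"tx":0,"ty":0,"tz":0,"ax":0,"ay":0,"az":0}
    - {"fingers":-1,"tx":0,"ty":0,"tz":0,"ax":0,"ay":0,"az":0}

```text
time_s: 12.92
tcp_pos: [0.6491, -0.0232, 0.0955]
ee_rot: [[0.004, -0.984, 0.176], [-0.001, 0.176, 0.984], [-1.0, -0.004, -0.0]]
wrist_force: [0.2, -0.5, -0.6]
gripper_width: 0.558
```

>>> play_rows:
  commands:
    - {"fingers":-1,"tx":-0.01,"ty":0,"tz":0,"ax":0,"ay":0,"az":0}
    - {"fingers":-1,"tx":-0.04,"ty":0,"tz":0,"ax":0,"ay":0,"az":0}
    - {"fingers":-1,"tx":-0.09,"ty":0,"tz":0,"ax":0,"ay":0,"az":0}
    - {"fingers":-1,"tx":-0.1,"ty":0,"tz":0,"ax":0,"ay":0,"az":0}
    - {"fingers":-1,"tx":-0.1,"ty":0,"tz":0,"ax":0,"ay":0,"az":0}

```text
time_s: 13.33
tcp_pos: [0.651, -0.023, 0.1753]
ee_rot: [[0.013, -0.984, 0.175], [-0.0, 0.175, 0.985], [-1.0, -0.013, 0.002]]
wrist_force: [-0.2, -0.4, -0.2]
gripper_width: 0.931
```

```bash
python3 go.py .4788 -.2798 .12 66.8
```

```text
t [ 0.0708  0.167  -0.3775] a [-0.4272 -0.0022  0.0039] mm [  53.1  125.2 -283.2] rows 11.0 F [-0.2 -0.4 -0.2] w 0.931 t 13.3333 j6 -22.438647692019554
```

>>> play_rows:
  commands:
    - {"fingers":-1,"tx":0,"ty":0.167,"tz":-0.378,"ax":-0.427,"ay":-0.001,"az":0.002}
    - {"fingers":-1,"tx":0,"ty":0.167,"tz":-0.378,"ax":-0.427,"ay":-0.001,"az":0.002}
    - {"fingers":-1,"tx":0,"ty":0.167,"tz":-0.378,"ax":-0.427,"ay":-0.001,"az":0.002}
    - {"fingers":-1,"tx":0,"ty":0.167,"tz":-0.378,"ax":-0.427,"ay":-0.001,"az":0.002}
    - {"fingers":-1,"tx":0,"ty":0.167,"tz":-0.378,"ax":-0.427,"ay":-0.001,"az":0.002}

```text
time_s: 13.75
tcp_pos: [0.5315, -0.1956, 0.1695]
ee_rot: [[-0.0, -0.901, -0.434], [0.0, -0.434, 0.901], [-1.0, 0.0, 0.0]]
wrist_force: [-0.1, -0.2, 0.3]
gripper_width: 1.001
```

```bash
python3 go.py .4788 -.2798 .12 66.8
```

```text
t [ 0.0661  0.112  -0.0707] a [-2.281e-01  2.000e-04 -0.000e+00] mm [ 49.5  84.  -53. ] rows 6.0 F [-0.1 -0.2  0.3] w 1.001 t 13.75 j6 29.572224289155912
```

>>> play_rows:
  commands:
    - {"fingers":-1,"tx":0.03,"ty":0.112,"tz":-0.07,"ax":-0.228,"ay":0,"az":0}
    - {"fingers":-1,"tx":0.06,"ty":0.112,"tz":-0.07,"ax":-0.228,"ay":0,"az":0}
    - {"fingers":-1,"tx":0.066,"ty":0.112,"tz":-0.07,"ax":-0.228,"ay":0,"az":0}
    - {"fingers":-1,"tx":0.066,"ty":0.112,"tz":-0.07,"ax":-0.228,"ay":0,"az":0}
    - {"fingers":-1,"tx":0.066,"ty":0.112,"tz":-0.07,"ax":-0.228,"ay":0,"az":0}

```text
time_s: 14.17
tcp_pos: [0.4773, -0.279, 0.1185]
ee_rot: [[-0.004, -0.487, -0.874], [0.001, -0.874, 0.486], [-1.0, 0.001, 0.004]]
wrist_force: [0.3, 0.9, 1.0]
gripper_width: 0.999
```

```bash
python3 go.py .4788 -.2798 .06 66.8; python3 - <<'E'
from h import *
V=[];q=[.6442,.005,np.radians(8.4)]
W=[(WEIGHT,[.6401,.0327,0],.053),(WEIGHT,[.6483,-.0227,0],.053)]
ims=[over(viewer.capture(n),W,b,6) for n,b in(('top',(225,130,285,200)),('scene',(245,160,305,230)))]
cv2.imwrite('pics/c3.png',np.hstack(ims))
E
```

```text
t [ 0.078  -0.     -0.0026] a [-0.0328  0.0012 -0.0001] mm [58.5 -0.  -1.9] rows 2.0 F [0.3 0.9 1. ] w 0.999 t 14.1667 j6 74.432585678006
```

View pics/c3.png

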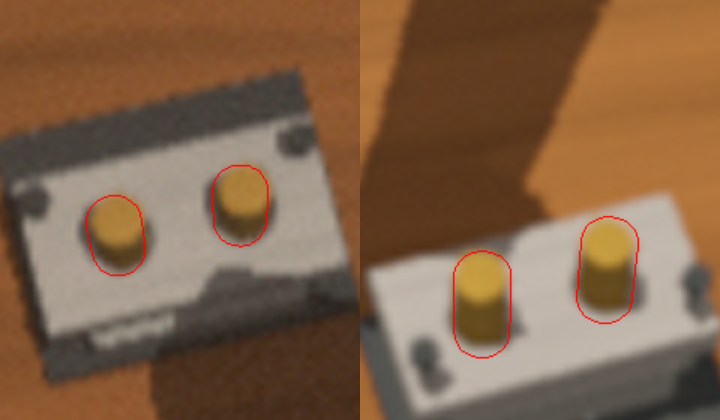

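Both weights stand in their pockets and match the predicted outlines. Now the gauge: finish turning, then descend around the handle.

>>> play_rows:
  commands:
    - {"fingers":-1,"tx":0,"ty":0,"tz":-0.0015,"ax":-0.032,"ay":0.0006,"az":0}
    - {"fingers":-1,"tx":0.03,"ty":0,"tz":-0.0015,"ax":-0.032,"ay":0.0006,"az":0}
    - {"fingers":-1,"tx":0.07,"ty":0,"tz":-0.0015,"ax":-0.032,"ay":0.0006,"az":0}
    - {"fingers":-1,"tx":0.078,"ty":0,"tz":-0.0015,"ax":-0.032,"ay":0.0006,"az":0}
    - {"fingers":-1,"tx":0.078,"ty":0,"tz":-0.0015,"ax":-0.032,"ay":0.0006,"az":0}

```text
time_s: 14.68
tcp_pos: [0.4793, -0.2776, 0.0599]
ee_rot: [[-0.003, -0.401, -0.916], [0.001, -0.916, 0.401], [-1.0, 0.001, 0.003]]
wrist_force: [-0.1, -1.1, 0.6]
gripper_width: 1.001
```

```bash
python3 go.py .4788 -.2798 .025 66.8
```

```text
t [ 0.0465  0.0029 -0.0006] a [-0.0023  0.001  -0.0002] mm [34.9  2.2 -0.5] rows 1.0 F [-0.1 -1.1  0.6] w 1.001 t 14.6833 j6 79.70590972069307
```

>>> play_rows:
  commands:
    - {"fingers":-1,"tx":0.015,"ty":0.0025,"tz":0,"ax":-0.002,"ay":0.0008,"az":0}
    - {"fingers":-1,"tx":0.03,"ty":0.0025,"tz":0,"ax":-0.002,"ay":0.0008,"az":0}
    - {"fingers":-1,"tx":0.045,"ty":0.0025,"tz":0,"ax":-0.002,"ay":0.0008,"az":0}
    - {"fingers":-1,"tx":0.045,"ty":0.0025,"tz":0,"ax":-0.002,"ay":0.0008,"az":0}
    - {"fingers":-1,"tx":0.045,"ty":0.0025,"tz":0,"ax":-0.002,"ay":0.0008,"az":0}

```text
time_s: 15.1
tcp_pos: [0.4809, -0.2803, 0.0291]
ee_rot: [[0.005, -0.393, -0.919], [-0.002, -0.919, 0.393], [-1.0, -0.0, -0.006]]
wrist_force: [-0.3, 0.0, -0.0]
gripper_width: 1.004
```

```bash
python3 go.py .4788 -.2798 .025 66.8
```

```text
t [0.0054 0.0005 0.0028] a [ 0.0002 -0.0019  0.    ] mm [4.  0.4 2.1] rows 1.0 F [-0.3  0.  -0. ] w 1.004 t 15.1 j6 80.28575428004005
```

>>> play_rows:
  commands:
    - {"fingers":1,"tx":0.004,"ty":0.0003,"tz":0.0015,"ax":0,"ay":-0.0008,"az":0}
    - {"fingers":1,"tx":0.004,"ty":0.0003,"tz":0.0015,"ax":0,"ay":-0.0008,"az":0}
    - {"fingers":1,"tx":0.004,"ty":0.0003,"tz":0.0015,"ax":0,"ay":-0.0008,"az":0}
    - {"fingers":1,"tx":0.004,"ty":0.0003,"tz":0.0015,"ax":0,"ay":-0.0008,"az":0}
    - {"fingers":1,"tx":0.004,"ty":0.0003,"tz":0.0015,"ax":0,"ay":-0.0008,"az":0}

```text
time_s: 15.52
tcp_pos: [0.4793, -0.28, 0.0255]
ee_rot: [[0.003, -0.393, -0.919], [-0.001, -0.919, 0.393], [-1.0, -0.0, -0.003]]
wrist_force: [-1.7, -0.4, -1.3]
gripper_width: 0.703
```

>>> play_rows:
  commands:
    - {"fingers":1,"tx":0,"ty":0,"tz":0,"ax":0,"ay":0,"az":0}
    - {"fingers":1,"tx":0,"ty":0,"tz":0,"ax":0,"ay":0,"az":0}
    - {"fingers":1,"tx":0,"ty":0,"tz":0,"ax":0,"ay":0,"az":0}
    - {"fingers":1,"tx":0,"ty":0,"tz":0,"ax":0,"ay":0,"az":0}
    - {"fingers":1,"tx":0,"ty":0,"tz":0,"ax":0,"ay":0,"az":0}

```text
time_s: 15.93
tcp_pos: [0.4791, -0.2799, 0.0251]
ee_rot: [[0.002, -0.393, -0.919], [-0.001, -0.919, 0.393], [-1.0, -0.0, -0.002]]
wrist_force: [0.1, -0.3, -1.1]
gripper_width: 0.323
```

>>> play_rows:
  commands:
    - {"fingers":1,"tx":0,"ty":0,"tz":0,"ax":0,"ay":0,"az":0}
    - {"fingers":1,"tx":0,"ty":0,"tz":0,"ax":0,"ay":0,"az":0}
    - {"fingers":1,"tx":0,"ty":0,"tz":0,"ax":0,"ay":0,"az":0}
    - {"fingers":1,"tx":0,"ty":0,"tz":0,"ax":0,"ay":0,"az":0}
    - {"fingers":1,"tx":0,"ty":0,"tz":0,"ax":0,"ay":0,"az":0}

```text
time_s: 16.35
tcp_pos: [0.4791, -0.2799, 0.0251]
ee_rot: [[0.002, -0.393, -0.919], [-0.001, -0.919, 0.393], [-1.0, -0.0, -0.002]]
wrist_force: [0.6, 0.0, -0.3]
gripper_width: 0.179
```

```bash
python3 go.py .4788 -.2798 .125 66.8
```

```text
t [-1.332e-01 -0.000e+00  1.000e-04] a [ 0.0003 -0.0007  0.0001] mm [-99.9  -0.    0.1] rows 3.0 F [ 0.6  0.  -0.3] w 0.179 t 16.35 j6 80.38823271667299
```

>>> play_rows:
  commands:
    - {"fingers":1,"tx":-0.03,"ty":0,"tz":0,"ax":0,"ay":0,"az":0}
    - {"fingers":1,"tx":-0.07,"ty":0,"tz":0,"ax":0,"ay":0,"az":0}
    - {"fingers":1,"tx":-0.09,"ty":0,"tz":0,"ax":0,"ay":0,"az":0}
    - {"fingers":1,"tx":-0.09,"ty":0,"tz":0,"ax":0,"ay":0,"az":0}

```text
time_s: 16.68
tcp_pos: [0.4813, -0.2806, 0.0962]
ee_rot: [[0.01, -0.392, -0.92], [-0.003, -0.92, 0.392], [-1.0, -0.001, -0.01]]
wrist_force: [0.1, 0.3, 0.1]
gripper_width: 0.183
```

```bash
python3 go.py .4612 -.0220 .09 98.4
```

```text
t [ 0.0069 -0.3066  0.16  ] a [-0.175  -0.0032 -0.0006] mm [   5.2 -230.   120. ] rows 7.0 F [0.1 0.3 0.1] w 0.183 t 16.6833 j6 80.39218920874859
```

>>> play_rows:
  commands:
    - {"fingers":1,"tx":0,"ty":-0.306,"tz":0.16,"ax":-0.175,"ay":-0.001,"az":0}
    - {"fingers":1,"tx":0,"ty":-0.306,"tz":0.16,"ax":-0.175,"ay":-0.001,"az":0}
    - {"fingers":1,"tx":0,"ty":-0.306,"tz":0.16,"ax":-0.175,"ay":-0.001,"az":0}
    - {"fingers":1,"tx":0,"ty":-0.306,"tz":0.16,"ax":-0.175,"ay":-0.001,"az":0}
    - {"fingers":1,"tx":0,"ty":-0.306,"tz":0.16,"ax":-0.175,"ay":-0.001,"az":0}

```text
time_s: 17.1
tcp_pos: [0.4614, -0.0706, 0.0914]
ee_rot: [[-0.003, 0.149, -0.989], [-0.0, -0.989, -0.149], [-1.0, -0.0, 0.003]]
wrist_force: [1.5, 0.3, -2.1]
gripper_width: 0.182
```

```bash
python3 go.py .4612 -.0220 .0566 98.4
```

```text
t [ 0.0464 -0.0641 -0.0095] a [0.001  0.0009 0.    ] mm [ 34.8 -48.1  -7.2] rows 2.0 F [ 1.5  0.3 -2.1] w 0.182 t 17.1 j6 87.27663248541273
```

>>> play_rows:
  commands:
    - {"fingers":1,"tx":0,"ty":-0.045,"tz":-0.009,"ax":0.001,"ay":0,"az":0}
    - {"fingers":1,"tx":0.02,"ty":-0.064,"tz":-0.009,"ax":0.001,"ay":0,"az":0}
    - {"fingers":1,"tx":0.046,"ty":-0.064,"tz":-0.009,"ax":0.001,"ay":0,"az":0}
    - {"fingers":1,"tx":0.046,"ty":-0.064,"tz":-0.009,"ax":0.001,"ay":0,"az":0}
    - {"fingers":1,"tx":0.046,"ty":-0.064,"tz":-0.009,"ax":0.001,"ay":0,"az":0}

```text
time_s: 17.52
tcp_pos: [0.4611, -0.0239, 0.0567]
ee_rot: [[-0.005, 0.142, -0.99], [-0.002, -0.99, -0.142], [-1.0, 0.001, 0.005]]
wrist_force: [0.2, -0.5, -0.9]
gripper_width: 0.183
```

>>> play_rows:
  commands:
    - {"fingers":1,"tx":0,"ty":0,"tz":0,"ax":0,"ay":0,"az":0}
    - {"fingers":1,"tx":0,"ty":0,"tz":0,"ax":0,"ay":0,"az":0}
    - {"fingers":1,"tx":0,"ty":0,"tz":0,"ax":0,"ay":0,"az":0}

```text
time_s: 17.77
tcp_pos: [0.463, -0.0242, 0.0586]
ee_rot: [[0.001, 0.141, -0.99], [0.0, -0.99, -0.141], [-1.0, 0.0, -0.001]]
wrist_force: [0.2, -0.0, -1.2]
gripper_width: 0.178
```

```bash
cat > gview.py <<'E'
import sys
from h import *
s=r.sense();R=np.array(s['ee_rot']);f=-R[:,2];o=s['tcp_pos']+R[:,0]*.0251
mouth=np.array([.6442,.005,.040])+.035*np.array([-np.cos(np.radians(8.4)),-np.sin(np.radians(8.4)),0])
tip=o+f*.110-R[:,0]*.0105;a=np.radians(8.4);d=tip-mouth
print('tip in mouth mm',np.round([1000*(d[0]*np.cos(a)+d[1]*np.sin(a)),1000*(-d[0]*np.sin(a)+d[1]*np.cos(a)),d[2]*1000],1),'yaw',np.degrees(np.arctan2(f[1],f[0])),'pitch',np.degrees(np.arcsin(f[2])),'F',s['wrist_force'].round(1),s['time_s'],s['gripper_width'])
if len(sys.argv)>1:
    q=[o[0],o[1],np.arctan2(f[1],f[0])]
    it=[([GAUGE[1]],q,o[2]),([box(65,65,-9,9,13.5,13.5)],q,o[2]),([box(-35,-35,-45,45,40,47.4)],[.6442,.005,a],0)]
    ims=[over(viewer.capture(n),it,b,5) for n,b in(('top',(220,140,290,250)),('scene',(235,130,315,240)))]
    cv2.imwrite('pics/'+sys.argv[1],np.hstack(ims))
E
python3 gview.py g1.png; python3 go.py .4612 -.0220 .0566 98.4
```

```text
tip in mouth mm [-38.6  -3.    4.1] yaw 8.100529700771961 pitch 0.04017604026691282 F [ 0.2 -0.  -1.2] 17.7667 0.17840871107680367
t [ 0.0025 -0.003   0.0017] a [-0.0016 -0.0001 -0.    ] mm [ 1.9 -2.3  1.3] rows 1.0 F [-0.9 -0.2 -0.9] w 0.182 t 17.8667 j6 80.90608140909036
```

View pics/g1.png

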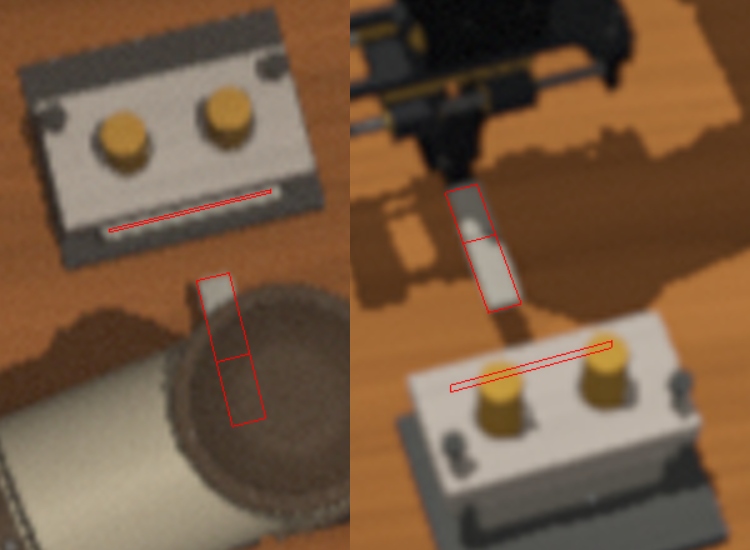

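The blade outline matches in both views, with the tip 39 mm in front of the mouth. I'll trim height and lateral position, then go in to just inside the mouth.

>>> play_rows:
  commands:
    - {"fingers":1,"tx":0.0035,"ty":-0.0032,"tz":0,"ax":-0.0016,"ay":0,"az":0}
    - {"fingers":1,"tx":0.0035,"ty":-0.0032,"tz":0,"ax":-0.0016,"ay":0,"az":0}
    - {"fingers":1,"tx":0.0035,"ty":-0.0032,"tz":-0.01,"ax":-0.0016,"ay":0,"az":0}
    - {"fingers":1,"tx":0.0035,"ty":-0.0032,"tz":-0.03,"ax":-0.0016,"ay":0,"az":0}
    - {"fingers":1,"tx":0.0035,"ty":-0.0032,"tz":-0.038,"ax":-0.0016,"ay":0,"az":0}

```text
time_s: 18.28
tcp_pos: [0.4929, -0.0168, 0.0556]
ee_rot: [[0.002, 0.148, -0.989], [-0.0, -0.989, -0.148], [-1.0, 0.0, -0.002]]
wrist_force: [0.9, 1.6, -1.7]
gripper_width: 0.179
```

>>> play_rows:
  commands:
    - {"fingers":1,"tx":0,"ty":0,"tz":0,"ax":0,"ay":0,"az":0}
    - {"fingers":1,"tx":0,"ty":0,"tz":0,"ax":0,"ay":0,"az":0}
    - {"fingers":1,"tx":0,"ty":0,"tz":0,"ax":0,"ay":0,"az":0}

```text
time_s: 18.53
tcp_pos: [0.4895, -0.0174, 0.0549]
ee_rot: [[-0.002, 0.147, -0.989], [-0.001, -0.989, -0.147], [-1.0, 0.0, 0.002]]
wrist_force: [0.2, -0.6, -0.7]
gripper_width: 0.18
```

```bash
python3 gview.py
```

```text
tip in mouth mm [-11.4   0.5   0.1] yaw 8.438215621511647 pitch -0.13286692162700664 F [ 0.2 -0.6 -0.7] 18.5333 0.1800279534209338
```

>>> play_rows:
  commands:
    - {"fingers":1,"tx":-0.0022,"ty":0,"tz":0,"ax":0,"ay":0,"az":0}
    - {"fingers":1,"tx":-0.0022,"ty":0,"tz":0,"ax":0,"ay":0,"az":0}
    - {"fingers":1,"tx":-0.0022,"ty":0,"tz":-0.01,"ax":0,"ay":0,"az":0}
    - {"fingers":1,"tx":-0.0022,"ty":0,"tz":-0.02,"ax":0,"ay":0,"az":0}
    - {"fingers":1,"tx":-0.0022,"ty":0,"tz":-0.03,"ax":0,"ay":0,"az":0}

```text
time_s: 18.95
tcp_pos: [0.5135, -0.0138, 0.057]
ee_rot: [[-0.0, 0.147, -0.989], [-0.0, -0.989, -0.147], [-1.0, 0.0, 0.001]]
wrist_force: [-1.0, -0.5, -2.7]
gripper_width: 0.181
```

>>> play_rows:
  commands:
    - {"fingers":1,"tx":0,"ty":0,"tz":0,"ax":0,"ay":0,"az":0}
    - {"fingers":1,"tx":0,"ty":0,"tz":0,"ax":0,"ay":0,"az":0}
    - {"fingers":1,"tx":0,"ty":0,"tz":0,"ax":0,"ay":0,"az":0}

```text
time_s: 19.2
tcp_pos: [0.5126, -0.014, 0.0567]
ee_rot: [[-0.001, 0.147, -0.989], [-0.0, -0.989, -0.147], [-1.0, 0.0, 0.001]]
wrist_force: [-0.1, -0.3, -1.7]
gripper_width: 0.183
```

```bash
python3 gview.py
```

```text
tip in mouth mm [12.1  0.5  2. ] yaw 8.44931543263199 pitch -0.056783602700110104 F [-0.1 -0.3 -1.7] 19.2 0.1827630070118799
```

>>> play_rows:
  commands:
    - {"fingers":1,"tx":0.0015,"ty":0,"tz":0,"ax":0,"ay":0,"az":0}
    - {"fingers":1,"tx":0.0015,"ty":0,"tz":-0.006,"ax":0,"ay":0,"az":0}
    - {"fingers":1,"tx":0.0015,"ty":0,"tz":-0.012,"ax":0,"ay":0,"az":0}
    - {"fingers":1,"tx":0.0015,"ty":0,"tz":-0.018,"ax":0,"ay":0,"az":0}
    - {"fingers":1,"tx":0.0015,"ty":0,"tz":-0.024,"ax":0,"ay":0,"az":0}

```text
time_s: 19.62
tcp_pos: [0.5257, -0.0126, 0.0546]
ee_rot: [[-0.012, 0.145, -0.989], [-0.003, -0.989, -0.145], [-1.0, 0.001, 0.013]]
wrist_force: [-8.9, -1.8, 3.5]
gripper_width: 0.181
```

>>> play_rows:
  commands:
    - {"fingers":1,"tx":0,"ty":0,"tz":0,"ax":0,"ay":0,"az":0}
    - {"fingers":1,"tx":0,"ty":0,"tz":0,"ax":0,"ay":0,"az":0}
    - {"fingers":1,"tx":0,"ty":0,"tz":0,"ax":0,"ay":0,"az":0}

```text
time_s: 19.87
tcp_pos: [0.5274, -0.0122, 0.0548]
ee_rot: [[-0.008, 0.146, -0.989], [-0.002, -0.989, -0.146], [-1.0, 0.001, 0.008]]
wrist_force: [-5.9, -2.3, -0.6]
gripper_width: 0.178
```

```bash
python3 gview.py
```

```text
tip in mouth mm [26.8 -0.  -0.8] yaw 8.385671739321786 pitch -0.4844680166646991 F [-5.9 -2.3 -0.6] 19.8667 0.17762587269415256
```

>>> play_rows:
  commands:
    - {"fingers":1,"tx":-0.001,"ty":0,"tz":-0.006,"ax":0,"ay":0,"az":0}
    - {"fingers":1,"tx":-0.001,"ty":0,"tz":-0.012,"ax":0,"ay":0,"az":0}
    - {"fingers":1,"tx":-0.001,"ty":0,"tz":-0.018,"ax":0,"ay":0,"az":0}
    - {"fingers":1,"tx":-0.001,"ty":0,"tz":-0.022,"ax":0,"ay":0,"az":0}
    - {"fingers":1,"tx":-0.001,"ty":0,"tz":-0.022,"ax":0,"ay":0,"az":0}

```text
time_s: 20.28
tcp_pos: [0.5462, -0.009, 0.0555]
ee_rot: [[-0.004, 0.147, -0.989], [-0.001, -0.989, -0.147], [-1.0, 0.0, 0.004]]
wrist_force: [-3.7, -0.3, -4.8]
gripper_width: 0.182
```

>>> play_rows:
  commands:
    - {"fingers":1,"tx":0,"ty":0,"tz":0,"ax":0,"ay":0,"az":0}
    - {"fingers":1,"tx":0,"ty":0,"tz":0,"ax":0,"ay":0,"az":0}
    - {"fingers":1,"tx":0,"ty":0,"tz":0,"ax":0,"ay":0,"az":0}
    - {"fingers":1,"tx":0,"ty":0,"tz":0,"ax":0,"ay":0,"az":0}

```text
time_s: 20.62
tcp_pos: [0.5463, -0.009, 0.0563]
ee_rot: [[-0.002, 0.147, -0.989], [-0.0, -0.989, -0.147], [-1.0, 0.0, 0.002]]
wrist_force: [-3.2, -0.2, -5.8]
gripper_width: 0.18
```

```bash
python3 gview.py g2.png
```

```text
tip in mouth mm [46.1  0.6  1.5] yaw 8.447153358433615 pitch -0.09459641755054915 F [-3.2 -0.2 -5.8] 20.6167 0.18014377112195865
```

View pics/g2.png

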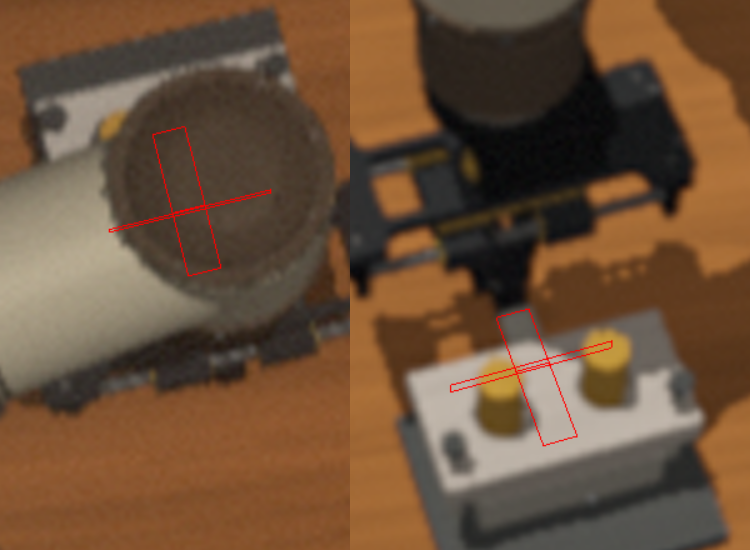

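The blade is in: the scribed line meets the plate's front edge and both weights are upright (scene crop ≈ (500,405) and (605,375)). I'll settle 0.75 mm lower, check once more and hand in.

>>> play_rows:
  commands:
    - {"fingers":1,"tx":0.001,"ty":0,"tz":0,"ax":0,"ay":0,"az":0}
    - {"fingers":1,"tx":0.001,"ty":0,"tz":0,"ax":0,"ay":0,"az":0}
    - {"fingers":1,"tx":0.001,"ty":0,"tz":0,"ax":0,"ay":0,"az":0}
    - {"fingers":1,"tx":0.001,"ty":0,"tz":0,"ax":0,"ay":0,"az":0}
    - {"fingers":1,"tx":0.001,"ty":0,"tz":0,"ax":0,"ay":0,"az":0}

```text
time_s: 21.13
tcp_pos: [0.5467, -0.0089, 0.0558]
ee_rot: [[-0.001, 0.147, -0.989], [-0.0, -0.989, -0.147], [-1.0, 0.0, 0.001]]
wrist_force: [-5.1, -0.6, -2.7]
gripper_width: 0.178
```

>>> play_rows:
  commands:
    - {"fingers":1,"tx":0,"ty":0,"tz":0,"ax":0,"ay":0,"az":0}
    - {"fingers":1,"tx":0,"ty":0,"tz":0,"ax":0,"ay":0,"az":0}
    - {"fingers":1,"tx":0,"ty":0,"tz":0,"ax":0,"ay":0,"az":0}
    - {"fingers":1,"tx":0,"ty":0,"tz":0,"ax":0,"ay":0,"az":0}
    - {"fingers":1,"tx":0,"ty":0,"tz":0,"ax":0,"ay":0,"az":0}

```text
time_s: 21.55
tcp_pos: [0.5467, -0.0089, 0.0558]
ee_rot: [[-0.001, 0.147, -0.989], [-0.0, -0.989, -0.147], [-1.0, 0.0, 0.001]]
wrist_force: [-5.3, -0.7, -2.9]
gripper_width: 0.179
```

```bash
python3 gview.py && python3 -c "
from h import *
s=r.sense();print(s['tcp_pos'],s['joint_velocities'].round(2));print(job.finish_job())"
```

```text
tip in mouth mm [46.5  0.6  1.1] yaw 8.460922827997736 pitch -0.04475481274104546 F [-5.3 -0.7 -2.9] 21.55 0.1793692688082826
[ 0.5467047  -0.00888216  0.05578747] [-0.06  0.05  0.01  0.    0.08 -0.07]
the job is handed in; nothing more can be done
None
```

I stood both brass weights in the plate's pockets, let go of them, and slid the gauge in from the open front. The job was handed in at about 21.6 s with the arm still holding the gauge at depth; no verdict was reported.

- **Weights:** after release, pictures from both cameras matched the expected outlines in the two pockets. They were still upright in the last scene picture, taken just before a final 0.75 mm lowering.
- **Blade:** the last readings put the tip 46.5 mm behind the plate's front edge, 0.6 mm off centre and square within 0.1°. The tip is about 1 mm above the anvil. This comes from the measured arm pose and the fitted gate pose.
- **Drag and grip:** the wrist force was about 5 N against the push. The gripper stayed closed on the 16 mm handle with the arm at rest.
- **Not checked directly:** plate lift (about 3–4 mm) and plate pressure are inferred from the blade height and wrist force. I took no final picture of the bystanders, but no move went close to them.

No check failed or disagreed. The one gap was that the gripper hid each weight while placing it, so I lowered both by TCP height and wrist force.

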